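# Load a sample tin into the scanning station

## Task

Slide the low, wide lidded tin across the bench, keeping it flat on the bench all the way, through the gap in the station's guard rail and fully home into the wheel pocket that faces the gap. Then turn the pocket wheel one click (a quarter turn) towards the side where the grey scanner post stands, so that the tin rests in its pocket in front of the scanner with the wheel settled in its click position. Leave everything else on the bench where it is.

Things in the scene. Friction and masses are not known exactly. Their poses are not given: they have to be found in the camera images.
- tin: The low, wide, round lidded steel tin, diameter 91 mm, 45 mm high, about 0.15 kg, loose on the bench: too wide to grip across. Origin: centre of its underside.
- station: Fixed scanning station. Origin: vertical axis of its pocket wheel, at bench level; z up. An aluminium guard rail, 30 mm high, radius 147 mm inside, 152 mm outside, rings the wheel, open only in a 104 degree gap centred on the station's own -x direction: the tin slides on the bare bench through it. The scanner stands outside the rail, 190 mm from the axis, on the station's +y or -y side.
- wheel (a joint): Angle (rad) of the white pocket wheel about the station's axis: 0 at the start, positive counter-clockwise from above. Detents click at 0, +1.571, -1.571. Turning it by a post takes up to about 16 N; past half way (45 degrees) it pulls itself, damped, to the next click and seats within about 0.08 rad; let go sooner, it returns.
- pocket (a point): On the wheel: bench-level point where the centre of the tin lies when it is fully home in the pocket that faces the gap at the start; 92 mm from the wheel's axis. Turns with the wheel; its -x points out of the pocket.
- post_a (a point): Centre of the top (98 mm above the bench) of an upright steel post on the wheel, diameter 16 mm, 62 mm tall above the wheel's top, 93 mm from its axis: a handhold for turning. It stands on the station's +y side of the starting gap pocket, 45 degrees from it. Four such posts stand midway between the pockets.
- post_b (a point): Centre of the top of the like post on the other (the station's -y) side of the same pocket.
- scanner: The fixed scanner post: grey upright cylinder with a broad black band low around it and a dark foot, diameter 60 mm (foot 68 mm), 106 mm high. Origin: centre of its underside. It is on one of the two sides of the station; the white jar is on the other.
- jar: Bystander: white plastic jar with steel cap, diameter 60 mm, 110 mm high, loose, on the other side of the station than the scanner. Origin: underside centre. Leave alone.
- canister: Bystander: tall, narrow steel canister, diameter 74 mm, 87 mm high, loose. Origin: underside centre. Leave alone.
- bowl: Bystander: steel bowl, diameter 120 mm, 50 mm high, loose. Origin: underside centre. Leave alone.
- beaker: Bystander: glass beaker, diameter 64 mm, 80 mm high, loose. Origin: underside centre. Leave alone.
- mug: Bystander: white mug, diameter 80 mm, 85 mm high, loose. Origin: underside centre. Leave alone.
- spatula: Bystander: spatula lying flat, 190 mm long, loose. Leave alone.
- notebook: Bystander: closed notebook, 150 x 110 x 14 mm, lying flat, loose. Origin: underside centre. Leave alone.
- cap (a point): Top centre of the dark cap on the wheel's axis, 62 mm above the bench. The wheel is 36 mm high, outer radius 139 mm, with four equal U-shaped pockets 96 mm wide, open outwards and down to the bench; in a click position they face the station's -x, +y, +x and -y. Inwards they end at a round hub of radius 46 mm.
Not all that is in view belongs to the job. What is shaped like the tin but green or red is not meant. What is shaped like the scanner but red is not meant.

How it is judged:
By the outcome, as a careful person would: the job done as asked, in the order asked, and still so for the second after the job is handed in, with the robot touching nothing.
It also fails if it takes over 69 s, if anything falls off the work surface, if the arm or the gripper's body presses on something with over 40 N, if the wrist force passes 120 N, or if a joint passes its speed limit or range.

## Robot

A 6-joint arm with a two-finger parallel gripper is mounted at the origin on the work surface. World frame = base frame: x ahead of the robot, y to its left, z up, the work surface at z = 0. Lengths are in mm, angles in rad, forces in N, time in s.
With the tool pointing down it reaches from about 350 to 950 mm from the base axis. Payload 17.4 kg.
Tool frame: the origin (TCP) lies midway between the tips of the shut fingers; the grasp point (between the pads) lies 19 mm behind it; x points along the fingers, z is the direction in which the jaws open and shut, and the axes are right-handed (so a half turn about x gives the same grasp; the last joint's range is limited). The gripper opens to 93 mm and grips with 3 to 60 N. Pads are 15 mm wide; open, the fingers measure 128 mm over their backs; the gripper's body (75 mm by 188 mm) begins 65 mm behind the grasp point.
Start: joints at [-1.226, 0.116, 1.442, -0, 1.584, -0.038], TCP at [252.117, -626.155, 218.646] pointing down, gripper open.
Joint ranges: [-2.83, 2.83], [-0.83, 2.19], [0.07, 2.5], [-1.14, 4.28], [0.01, 3], [-2.97, 2.97]. Speed limits (rad/s): [1.89, 1.89, 2.22, 3.14, 3.14, 3.14].

## Interface

Orientations are given as a unit quaternion [w, x, y, z].
In Python, from rig import manip, imaging gives the robot as it stands.
- The arm moves only by the shell command python3 -m creep 'ROWS' [FORCE]. ROWS is JSON, one flat list of numbers, 5 for each row, row after row: the gripper's target within -1 to 1 (fully open at 1, half-way at 0, shut at -1), then the shift along the tool's x, y, z in m, then the turn about the tool's x in units of 5 degrees (1.0 is 5 degrees). A call has 1 to 12 rows; each row shifts and turns the commanded pose from where the row before left it, along the tool's axes as they then stand; what a row does not reach is not made up. A row lasts 1/8 s, in which the tool goes at most 62.5 mm and 10.7 degrees, less where a joint would pass 70% of its speed; a pose out of reach is approached as far as the arm can. A call is refused whole if a number of a shift passes 0.0625 or a number of a turn 1, either way. A call with a gripper value outside its range is refused whole. The fingers move at their own pace and stop on an object; FORCE is the grip in N (left out, the last holds). Time passes only in rows, so rows that do not move let the fingers close. It gives the time, the measured TCP pose, the force and the opening at its end, in the units of the state.
- manip.get_obs(): the state, without advancing time (a new reading comes with each control period).
- imaging.read_camera(name): name is "scene" or "top" or "wrist"; returns a dict with "color" (400x640x3 uint8, red, green, blue), "fx", "fy", "cx", "cy" (pixels), "world_from_camera" (4x4, takes a point from camera to world coordinates); the wrist camera has in their place "hand_eye" (4x4, takes a point from camera to tool coordinates, whose origin is the TCP and whose axes are the tool frame's). Camera axes: x right, y down, z forward; pixel columns grow to the right and rows downward; lengths in mm; the calibration is good to about 2 mm. A picture is of the moment at which its call begins: read the wrist's pose just before it. There is no depth.
- manip.sign_off(): hands the job in, once; it reports no verdict.
The state is a dict: "time": time; "joint_pos": joint angles; "joint_vel": joint speeds; "joint_torque": joint torques, N m; "eef_pos": TCP position; "tool_rot": TCP orientation; "contact_force": force on the tool from outside, world axes, zero at the start; "wrist_torque": the same for the moment, N m; "opening": finger opening in mm.
Only numpy, scipy, OpenCV 4.12 (cv2) and the standard library are available. Lean on these libraries where they do the work, as an engineer would, in place of code of your own. Each camera call takes 0.05 s, during which the arm holds its last target.

## Working session

There is one attempt and no reset: what is moved stays moved. The work goes in short steps, Python scripts to look and compute and a shell command to move; the robot and the scene stay as the last step left them, time stands still between calls to the robot, and variables do not carry over. Pictures are saved under pics/ and viewed, and the job is handed in when it is done.

```bash
mkdir -p pics; ls; python3 - <<'E'
from rig import manip, imaging
import cv2
o=manip.get_obs()
print({k:o[k] for k in('time','eef_pos','tool_rot','opening','contact_force')})
for n in('scene','top','wrist'):
    c=imaging.read_camera(n); cv2.imwrite(f'pics/{n}0.png',c['color'][:,:,::-1])
    print(n,c['fx'],c['fy'],c['cx'],c['cy'],c.get('world_from_camera',c.get('hand_eye')))
E
```

```text
pics
{'time': 0.0, 'eef_pos': array([ 252.04250474, -625.94567661,  217.90055399]), 'tool_rot': array([ 0.58565107,  0.39598443,  0.58632795, -0.39551067]), 'opening': 93.15351969821549, 'contact_force': array([-0.78316468, -0.04532202, -0.07910118])}
scene 387.5509693303122 387.5509693303122 329.62972857537824 202.89263888115033 [[-8.32173884e-01  4.46303413e-01 -3.29089487e-01  9.52716196e+02]
 [ 5.54453367e-01  6.78535753e-01 -4.81840944e-01  5.54325634e+02]
 [ 8.25172522e-03 -5.83440224e-01 -8.12114163e-01  9.83039769e+02]
 [ 0.00000000e+00  0.00000000e+00  0.00000000e+00  1.00000000e+00]]
top 485.4204465491892 485.4204465491892 313.2747238033446 205.20658248302377 [[ 5.52229484e-03 -9.92451359e-01  1.22514505e-01  4.45376537e+02]
 [-9.99897152e-01 -7.10185407e-03 -1.24598948e-02  3.77718924e+01]
 [ 1.32359197e-02 -1.22433097e-01 -9.92388506e-01  1.41908874e+03]
 [ 0.00000000e+00  0.00000000e+00  0.00000000e+00  1.00000000e+00]]
wrist 277.14289051050434 277.14289051050434 319.31940393477964 200.68145565319622 [[-1.24263218e-03 -2.69013054e-01  9.63135729e-01 -1.65459497e+02]
 [-1.09131128e-03 -9.63135534e-01 -2.69014408e-01  7.43915912e+01]
 [ 9.99998632e-01 -1.38536684e-03  9.03246231e-04  6.55407473e-01]
 [ 0.00000000e+00  0.00000000e+00  0.00000000e+00  1.00000000e+00]]
```

View pics/top0.png

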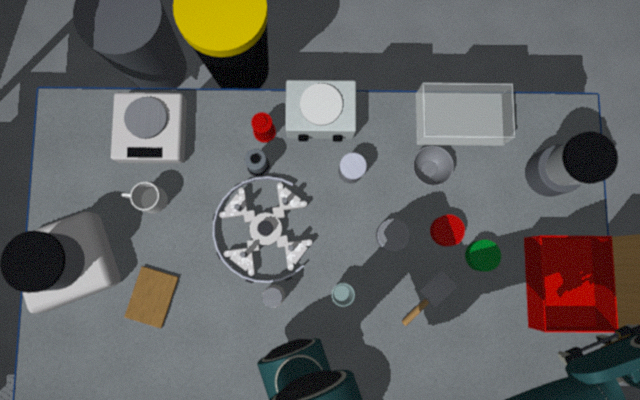

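View pics/scene0.png

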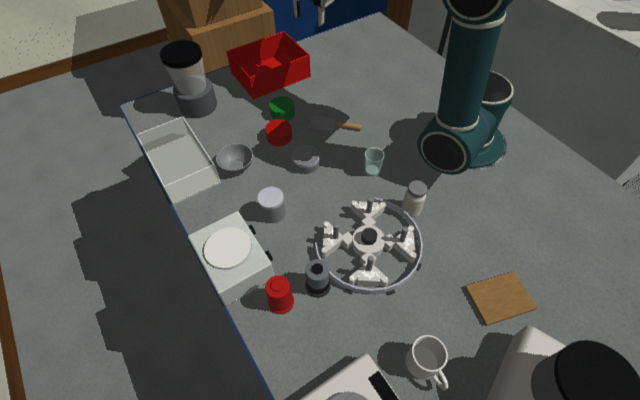

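```bash
python3 - <<'E'
import cv2
t=cv2.imread('pics/top0.png')
cv2.imwrite('pics/t1.png',cv2.resize(t[140:310,200:440],None,fx=3.3,fy=3.3,interpolation=cv2.INTER_CUBIC))
s=cv2.imread('pics/scene0.png')
cv2.imwrite('pics/s1.png',cv2.resize(s[90:310,240:450],None,fx=2.7,fy=2.7,interpolation=cv2.INTER_CUBIC))
E
```

```text
(no output)
```

View pics/t1.png

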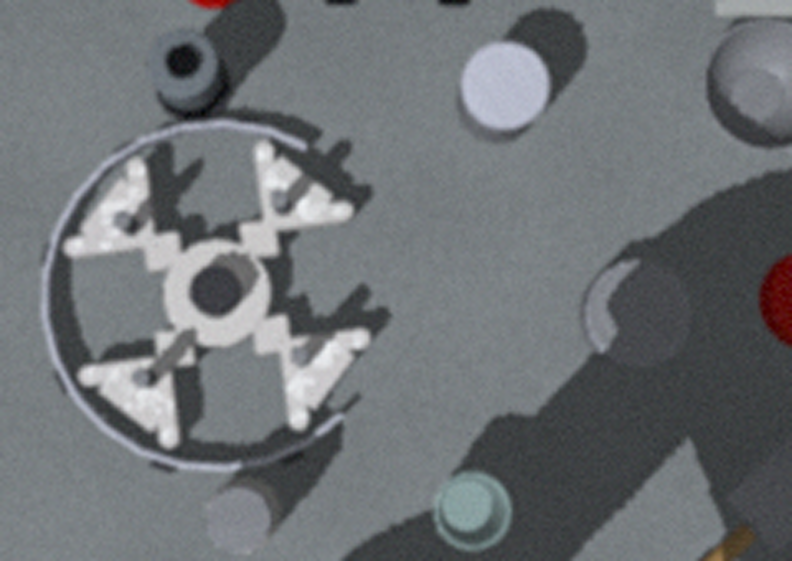

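View pics/s1.png

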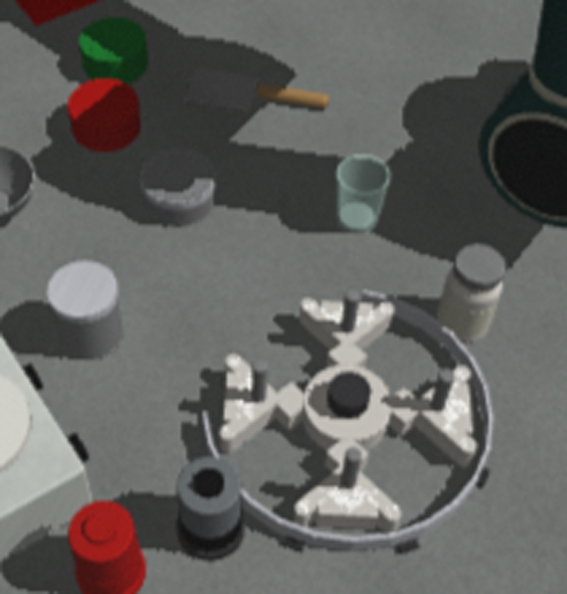

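```bash
cat > h.py <<'E'
import numpy as np,cv2
C={'scene':(387.5509693303122,329.62972857537824,202.89263888115033,np.array([[-8.32173884e-01,4.46303413e-01,-3.29089487e-01,9.52716196e+02],[5.54453367e-01,6.78535753e-01,-4.81840944e-01,5.54325634e+02],[8.25172522e-03,-5.83440224e-01,-8.12114163e-01,9.83039769e+02],[0,0,0,1]])),
'top':(485.4204465491892,313.2747238033446,205.20658248302377,np.array([[5.52229484e-03,-9.92451359e-01,1.22514505e-01,4.45376537e+02],[-9.99897152e-01,-7.10185407e-03,-1.24598948e-02,3.77718924e+01],[1.32359197e-02,-1.22433097e-01,-9.92388506e-01,1.41908874e+03],[0,0,0,1]]))}
def px2w(n,u,v,z,cam=None):
    f,cx,cy,T=cam or C[n]
    d=T[:3,:3]@np.array([(u-cx)/f,(v-cy)/f,1]);o=T[:3,3]
    return o+d*(z-o[2])/d[2]
def w2px(n,P,cam=None):
    f,cx,cy,T=cam or C[n]
    p=np.linalg.inv(T)@np.append(P,1.);return np.array([f*p[0]/p[2]+cx,f*p[1]/p[2]+cy])
E
python3 - <<'E'
from h import *
t=cv2.imread('pics/top0.png');s=cv2.imread('pics/scene0.png')
cv2.imwrite('pics/t2.png',cv2.resize(t[170:290,208:318],None,fx=5,fy=5,interpolation=cv2.INTER_CUBIC))
cv2.imwrite('pics/s2.png',cv2.resize(s[190:300,308:428],None,fx=5,fy=5,interpolation=cv2.INTER_CUBIC))
c=lambda u,v:(200+u/3.3,140+v/3.3)
print('tin',px2w('top',*c(639,312),45)); print('cap',px2w('top',*c(217,289),62))
cs=lambda u,v:(240+u/2.7,90+v/2.7)
print('cap s',px2w('scene',*cs(349,391),62)); print('tin s',px2w('scene',*cs(178,181),45))
E
```

```text
tin [ 532.7653594  -207.98723886   45.        ]
cap [548.91038539 153.32635767  62.        ]
cap s [548.18886854 158.55359726  62.        ]
tin s [ 535.15858752 -197.58223878   45.        ]
```

View pics/t2.png

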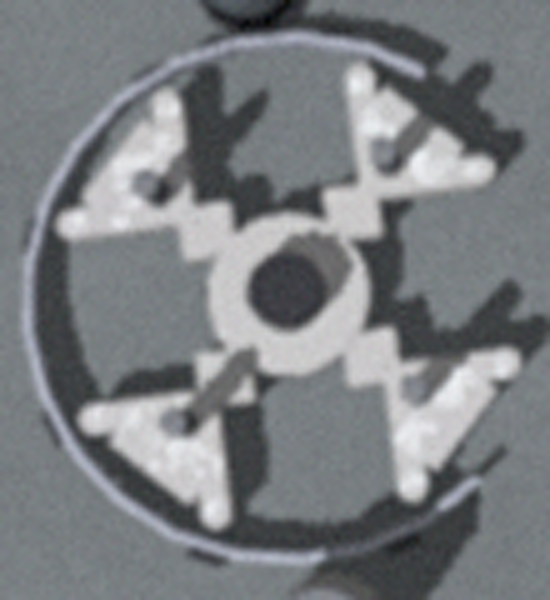

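View pics/s2.png

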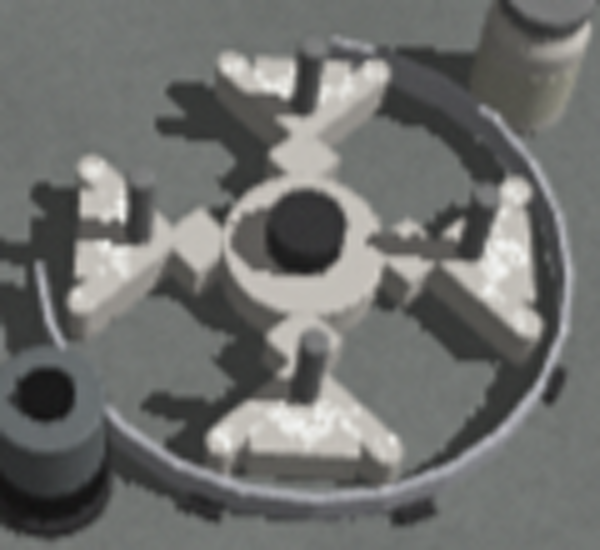

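```bash
python3 - <<'E'
from h import *
from scipy.optimize import least_squares
T=lambda u,v:(208+u/5,170+v/5); S=lambda u,v:(308+u/5,190+v/5)
pt=[T(148,185),T(384,152),T(416,388),T(178,420)]; ps=[S(313,343),S(143,178),S(315,47),S(487,193)]
for n,L in(('top',pt),('scene',ps)):
    W=np.array([px2w(n,*p,98) for p in L]);c=W.mean(0);d=W-c
    print(n,c.round(1),np.hypot(d[:,0],d[:,1]).round(1),np.degrees(np.arctan2(d[:,1],d[:,0])).round(1))
    print(W.round(1)[:,:2].tolist())
print('cap',px2w('top',*T(289,289),62),px2w('scene',*S(305,222),62))
# rail circle in top z=30
R=[(425,72),(295,38),(178,65),(90,140),(30,280),(60,420),(150,512),(250,554),(325,553),(478,482)]
W=np.array([px2w('top',*T(*p),30)[:2] for p in R])
r=least_squares(lambda q:np.hypot(W[:,0]-q[0],W[:,1]-q[1])-q[2],[548,155,150]);print('rail',r.x,r.fun.round(1))
for i in(0,-1):print(np.degrees(np.arctan2(*(W[i]-r.x[:2])[::-1])))
print('scanner',px2w('top',200+185/3.3,140+62/3.3,106))
E
```

```text
top [547.4 154.2  98. ] [92.  91.9 92.2 91.4] [  53.6  -36.6 -126.8  143.3]
[[602.0, 228.2], [621.2, 99.4], [492.2, 80.4], [474.2, 208.8]]
scene [546.1 157.5  98. ] [94.4 92.4 93.3 92.8] [  52.3  -36.7 -127.4  144. ]
[[603.8, 232.3], [620.2, 102.4], [489.4, 83.5], [471.0, 212.0]]
cap [548.28273458 153.19683023  62.        ] [547.98201339 157.09149868  62.        ]
rail [547.95804567 153.3197796  148.99221082] [-0.1 -0.4  0.2 -1.2  1.9  1.  -1.8  0.  -1.   1.5]
-29.766538849809223
-134.95181245940603
scanner [735.15784267 179.57233896 106.        ]
```

```bash
cat >> h.py <<'E'
from scipy.spatial.transform import Rotation as Ro
def tool(o):
    w,x,y,z=o['tool_rot'];return Ro.from_quat([x,y,z,w]).as_matrix()
def rep():
    from rig import manip
    o=manip.get_obs();R=tool(o)
    print('t',round(o['time'],2),'tcp',o['eef_pos'].round(1),'zang',np.degrees(np.arctan2(R[1,2],R[0,2])).round(1),'yang',np.degrees(np.arctan2(R[1,1],R[0,1])).round(1),'x',R[:,0].round(3),'F',o['contact_force'].round(1),'op',round(o['opening'],1),'q',o['joint_pos'].round(2))
    return o,R
HE=np.array([[-1.24263218e-03,-2.69013054e-01,9.63135729e-01,-1.65459497e+02],[-1.09131128e-03,-9.63135534e-01,-2.69014408e-01,7.43915912e+01],[9.99998632e-01,-1.38536684e-03,9.03246231e-04,6.55407473e-01],[0,0,0,1]])
def wcam(o):
    T=np.eye(4);T[:3,:3]=tool(o);T[:3,3]=o['eef_pos'];return (277.14289051050434,319.31940393477964,200.68145565319622,T@HE)
def snap(n,f):
    from rig import manip,imaging
    o=manip.get_obs();c=imaging.read_camera(n);cv2.imwrite(f,c['color'][:,:,::-1]);return wcam(o)
def delta(x,y,z,a):
    "tool-frame shift (mm) and turn (deg about tool x) to reach TCP xyz with tool-z heading a; shift given in present axes"
    o,R=rep();d=np.array([x,y,z])-o['eef_pos'];za=np.degrees(np.arctan2(R[1,2],R[0,2]))
    t=(-(a-za)+180)%360-180
    print('shift',(R.T@d).round(1),'turn units',round(t/5,2),'(or half-turn',round(((t+360)%360-180)/5,2),')')
E
python3 - <<'E'
from h import *
c=lambda u,v:(200+u/3.3,140+v/3.3)
print('jar',px2w('top',*c(238,518),110),'canister',px2w('top',*c(505,85),87),'beaker',px2w('top',*c(473,510),80),'red tin',px2w('top',449,230,45),'bowl',px2w('top',434,164,50),'red post',px2w('top',263,120,106))
delta(525,-300,150,8.2)
E
```

```text
jar [360.95209845 129.15328654 110.        ] canister [721.77129002 -89.5161809   87.        ] beaker [366.41447442 -62.1655972   80.        ] red tin [ 546.70320228 -366.0509997    45.        ] bowl [ 736.533189   -326.68381376   50.        ] red post [845.33805769 162.48829448 106.        ]
t 0.15 tcp [ 252.1 -626.   218.1] zang -68.1 yang 21.9 x [-0.     0.001 -1.   ] F [-0.3 -0.3  1.2] op 93.0 q [-1.23  0.12  1.44 -0.    1.58 -0.04]
shift [  68.3  374.9 -200.4] turn units -15.25 (or half-turn 20.75 )
```

```bash
python3 - <<'E'
from h import *
delta(511,-277,180,-17)
E
```

```text
t 0.15 tcp [ 252.1 -626.   218.1] zang -68.1 yang 21.9 x [-0.     0.001 -1.   ] F [-0.3 -0.3  1.2] op 93.0 q [-1.23  0.12  1.44 -0.    1.58 -0.04]
shift [  38.3  370.5 -227. ] turn units -10.21 (or half-turn 25.79 )
```

```bash
python3 -m creep '[-0.14,0,0.037,-0.0227,0,-0.14,0,0.037,-0.0227,0,-0.14,0,0.037,-0.0227,0,-0.14,0,0.037,-0.0227,0,-0.14,0,0.037,-0.0227,0,-0.14,0,0.037,-0.0227,0,-0.14,0,0.037,-0.0227,0,-0.14,0,0.037,-0.0227,0,-0.14,0,0.037,-0.0227,0,-0.14,0,0.037,-0.0227,0,-0.14,0.019,0,0,-1,-0.14,0.019,0,0,-1]' 20
python3 -m creep '[-0.14,0,0,0,-1,-0.14,0,0,0,-1,-0.14,0,0,0,-1,-0.14,0,0,0,-1,-0.14,0,0,0,-1,-0.14,0,0,0,-1,-0.14,0,0,0,-1,-0.14,0,0,0,-1,-0.14,0,0,0,0]'
python3 - <<'E'
from h import *
o,R=rep();snap('wrist','pics/w1.png')
E
```

```text
time: 1.65
eef_pos: [510.9, -276.8, 180.0]
tool_rot: [0.619, 0.342, 0.619, -0.342]
contact_force: [-0.6, 0.0, -1.1]
opening: 40.1
time: 2.78
eef_pos: [510.5, -277.3, 180.5]
tool_rot: [0.698, 0.111, 0.698, -0.111]
contact_force: [0.9, -0.8, -0.1]
opening: 40.3
t 2.77 tcp [ 510.5 -277.3  180.5] zang -18.1 yang 71.9 x [-0.  0. -1.] F [ 0.9 -0.8 -0.1] op 40.3 q [-0.54 -0.08  1.7   0.    1.52 -0.23]
```

View pics/w1.png

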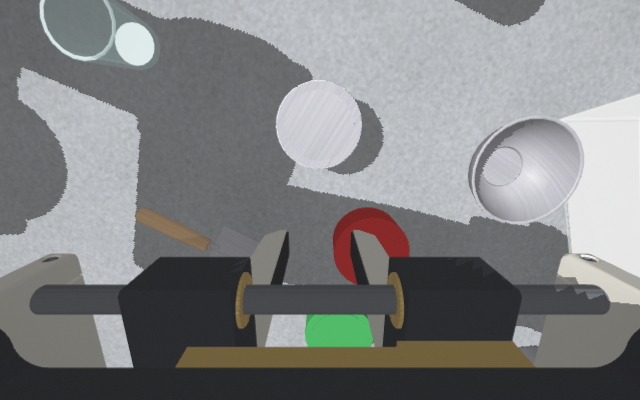

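The wrist view shows the tin's lid ahead of the fingers, centred about (319,125), radius about 43 px. It is low, steel-coloured and round. The red tin (371,246), green tin (340,330), bowl (527,170) and beaker (100,35) are the others in view.

```bash
python3 - <<'E'
from h import *
from rig import manip
o=manip.get_obs();c=wcam(o)
p=[px2w('',u,v,45,c).round(1) for u,v in((319,125),(276,125),(362,125),(319,81),(319,169))];print(p)
print('diam',np.linalg.norm(p[1]-p[2]),np.linalg.norm(p[3]-p[4]))
t=p[0];ax=np.array([547.5,155.]);u=np.array([np.cos(np.radians(-81.8)),np.sin(np.radians(-81.8))])
P1=ax+215*u;d=P1-t[:2];print('P1',P1,'leg',np.linalg.norm(d),np.degrees(np.arctan2(d[1],d[0])))
h=np.arctan2(d[1],d[0]);s=t[:2]-70*np.array([np.cos(h),np.sin(h)])
delta(s[0],s[1],14,np.degrees(h)-90)
E
```

```text
[array([ 533.8, -208.5,   45. ]), array([ 491. , -194.4,   45. ]), array([ 576.6, -222.6,   45. ]), array([ 547.1, -168. ,   45. ]), array([ 519.2, -252.6,   45. ])]
diam 90.1254680986457 89.08181632634124
P1 [578.16522075 -57.80188965] leg 157.09294470604723 73.59567719313705
t 2.83 tcp [ 510.5 -277.3  180.5] zang -18.2 yang 71.8 x [-0.  0. -1.] F [-0.1 -0.2 -0.4] op 40.0 q [-0.54 -0.08  1.7  -0.    1.52 -0.22]
shift [166.5   2.7   2.9] turn units -0.35 (or half-turn 35.65 )
```

```bash
python3 -m creep '[-0.14,0.05,0,0.003,-0.35,-0.14,0.05,0,0,0,-0.14,0.04,0,0,0,-0.14,0.0265,0,0,0,-0.14,0,0,0,0,-0.14,0,0.012,0,0,-0.14,0,0.012,0,0,-0.14,0,0.012,0,0,-0.14,0,0.012,0,0]'
python3 - <<'E'
from h import *
o,R=rep();snap('wrist','pics/w2.png')
E
```

```text
time: 3.95
eef_pos: [527.4, -231.4, 14.8]
tool_rot: [0.7, 0.1, 0.7, -0.1]
contact_force: [-0.3, -1.3, 0.3]
opening: 40.0
t 3.95 tcp [ 527.4 -231.4   14.8] zang -16.3 yang 73.7 x [ 0.001 -0.001 -1.   ] F [-0.3 -1.3  0.3] op 40.0 q [-0.46  0.03  1.87 -0.    1.24 -0.17]
```

View pics/w2.png

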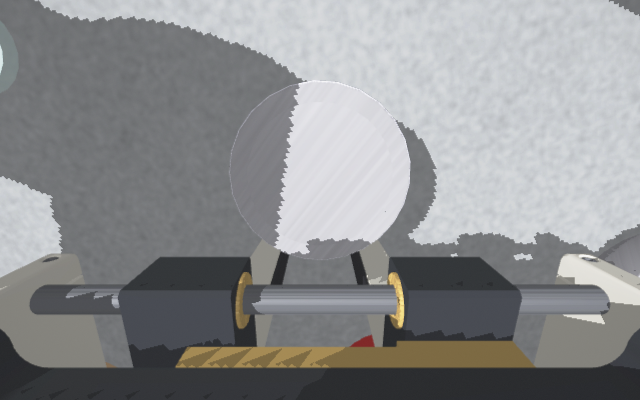

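The tin, lid centred at about (320,170), sits squarely in the two-finger cradle.

```bash
python3 - <<'E'
from h import *
from rig import manip
o=manip.get_obs();c=wcam(o);t=px2w('',320,170,45,c)
print(t,tool(o).T@(t-o['eef_pos']));d=np.array([578.2,-57.8])-t[:2];print(d,np.linalg.norm(d),np.degrees(np.arctan2(d[1],d[0])))
E
```

```text
[ 543.32349827 -180.47564551   45.        ] [-30.43074941  52.30752489   1.13306306]
[ 34.87650173 122.67564551] 127.536992175367 74.12962862574665
```

```bash
python3 -m creep '[-0.14,0,0.012,0,0,-0.14,0,0.013,0,0,-0.14,0,0.013,0,0,-0.14,0,0.013,0,0,-0.14,0,0.013,0,0,-0.14,0,0.013,0,0,-0.14,0,0.013,0,0,-0.14,0,0.013,0,0,-0.14,0,0.012,0,0,-0.14,0,0.008,0,0,-0.14,0,0.004,0,0,-0.14,0,0,0,0]'
python3 - <<'E'
from h import *
o,R=rep();snap('wrist','pics/w3.png')
snap('top','pics/t3.png')
t=cv2.imread('pics/t3.png');cv2.imwrite('pics/t3c.png',cv2.resize(t[170:290,210:410],None,fx=4,fy=4,interpolation=cv2.INTER_CUBIC))
E
```

```text
time: 5.5
eef_pos: [562.6, -110.2, 14.0]
tool_rot: [0.7, 0.1, 0.7, -0.1]
contact_force: [0.5, 0.3, 0.2]
opening: 40.1
t 5.5 tcp [ 562.6 -110.2   14. ] zang -16.3 yang 73.7 x [-0.  0. -1.] F [0.5 0.3 0.2] op 40.1 q [-0.24  0.03  1.88  0.    1.24  0.05]
```

View pics/w3.png

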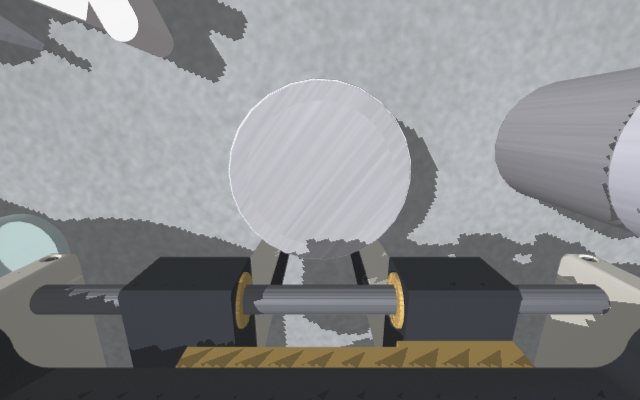

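View pics/t3c.png

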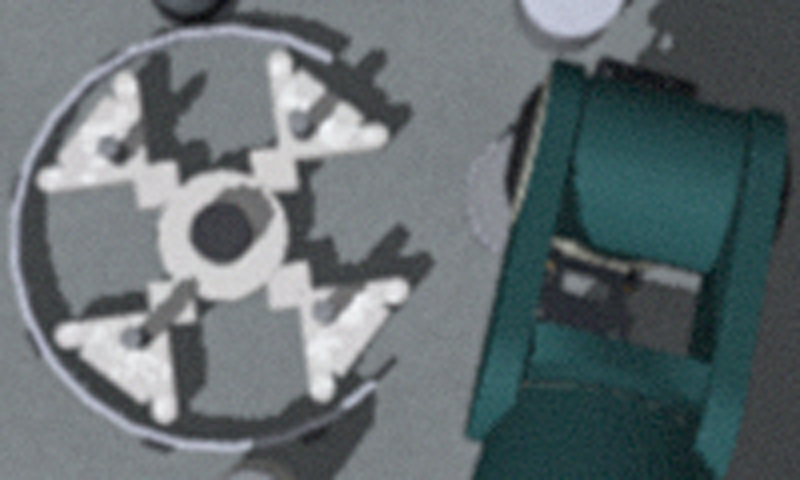

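```bash
python3 -m creep '[-0.14,0,-0.01,0,0,-0.14,0,-0.02,0,0,-0.14,-0.05,0,0,-1,-0.14,-0.05,0,0,-1,-0.14,-0.05,0,0,-1,-0.14,-0.05,0,0,-1,-0.14,0,0,0.03,-0.9,-0.14,0,0,0,0,-0.14,0,0,0,0]'
python3 - <<'E'
from h import *
delta(586.8,-126.6,200,8.2)
snap('wrist','pics/w4.png')
E
```

```text
time: 6.72
eef_pos: [583.3, -138.0, 213.5]
tool_rot: [0.705, -0.05, 0.706, 0.05]
contact_force: [0.5, -0.3, 0.4]
opening: 40.3
t 6.72 tcp [ 583.3 -138.   213.5] zang 8.1 yang 98.1 x [-0.001  0.    -1.   ] F [ 0.5 -0.3  0.4] op 40.3 q [-0.27 -0.05  1.62 -0.    1.57 -0.42]
shift [13.5 10.8  5. ] turn units -0.02 (or half-turn 35.98 )
```

View pics/w4.png

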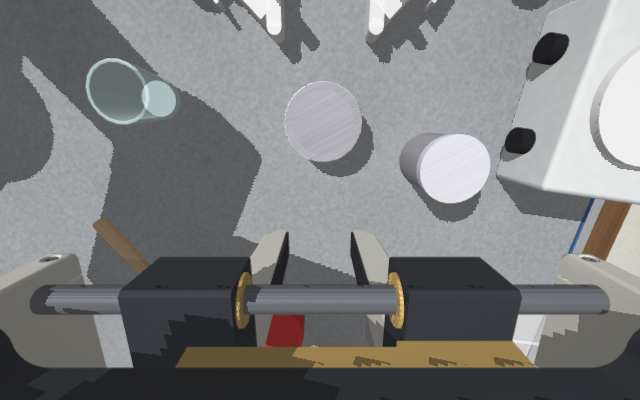

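Tin lid at (323,121); the pocket mouth's tips are at (273,20) and (377,22). I'll go forward at this height to measure the wheel closely.

```bash
python3 -m creep '[-0.14,0,0.05,0,0,-0.14,0,0.05,0,0,-0.14,0,0.05,0,0,-0.14,0,0.01,0,0,-0.14,0,0,0,0]'
python3 - <<'E'
from h import *
rep()
snap('wrist','pics/w5.png')
E
```

```text
time: 7.4
eef_pos: [561.0, 21.0, 214.1]
tool_rot: [0.705, -0.051, 0.705, 0.051]
contact_force: [-0.2, 0.1, 1.1]
opening: 39.9
t 7.4 tcp [561.   21.  214.1] zang 8.2 yang 98.2 x [-0. -0. -1.] F [-0.2  0.1  1.1] op 39.9 q [-0.01 -0.13  1.69 -0.    1.58 -0.15]
```

View pics/w5.png

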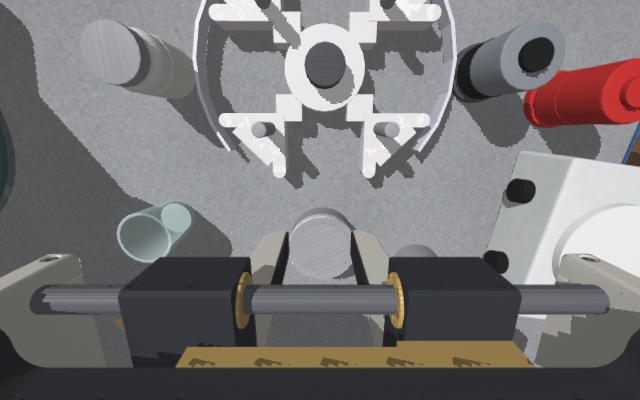

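```bash
python3 - <<'E'
import cv2
t=cv2.imread('pics/w5.png');cv2.imwrite('pics/w5c.png',cv2.resize(t[0:190,190:470],None,fx=2.8,fy=2.8,interpolation=cv2.INTER_CUBIC))
E
```

```text
(no output)
```

View pics/w5c.png

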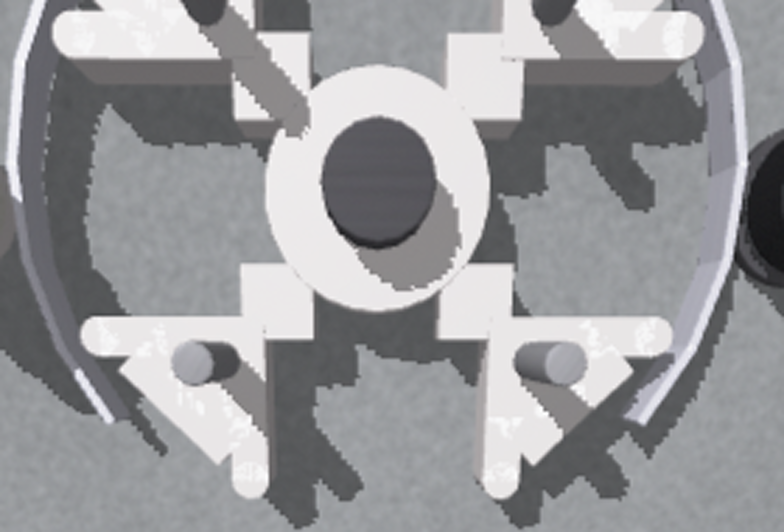

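Post tops are at crop (193,362) and (567,362), the cap top at (378,178), and the mouth tips at (249,478) and (500,480).

```bash
python3 - <<'E'
from h import *
from rig import manip
o=manip.get_obs();c=wcam(o);q=lambda u,v,z:px2w('',190+u/2.8,v/2.8,z,c)[:2]
cap=q(378,178,62);a=q(193,362,98);b=q(567,362,98);hub=q(378,190,36);t1=q(249,478,36);t2=q(500,480,36)
for n,p in dict(cap=cap,a=a,b=b,hub=hub,t1=t1,t2=t2).items():
    d=p-hub;print(n,p.round(1),np.hypot(*d).round(1),np.degrees(np.arctan2(*d[::-1])).round(1))
print(np.linalg.norm(a-b)); m=(a+b)/2;n=(a-b)/np.linalg.norm(a-b);u=np.array([-n[1],n[0]])
if u[1]<0:u=-u
print('axis from posts',m+u*65.8,'heading',np.degrees(np.arctan2(u[1],u[0])),'tips heading',np.degrees(np.arctan2(*(t1-t2)[::-1]))-90)
r0,r1=q(110,420,30),q(640,420,30);print(r0-hub,r1-hub,np.linalg.norm(r0-hub),np.linalg.norm(r1-hub))
E
```

```text
cap [549.1 154.4] 0.7 -130.7
a [493.6  80.1] 93.5 -126.8
b [623.7  98.6] 93.2 -37.2
hub [549.6 155. ] 0.0 0.0
t1 [509.8  30.5] 130.7 -107.7
t2 [620.9  45.4] 130.8 -57.0
131.43936036303413
axis from posts [549.40818149 154.49584004] heading 98.10045942225926 tips heading -262.36981799052575
[-104.33399131 -108.43036771] [129.16250343 -75.21719525] 150.47500252663858 149.46765119311192
```

```bash
python3 - <<'E'
from h import *
delta(590.2,-132.4,14,8.1)
E
```

```text
t 7.45 tcp [561.2  20.4 214.1] zang 8.2 yang 98.2 x [-0. -0. -1.] F [-0.9 -0.  -0.3] op 40.0 q [-0.01 -0.13  1.69 -0.    1.58 -0.15]
shift [ 200.2 -155.3    7. ] turn units 0.01 (or half-turn -35.99 )
```

```bash
python3 -m creep '[-0.14,0,-0.05,0.002,0,-0.14,0,-0.05,0.002,0,-0.14,0,-0.055,0.003,0,-0.14,0.05,0,0,0,-0.14,0.05,0,0,0,-0.14,0.05,0,0,0,-0.14,0.04,0,0,0,-0.14,0.010,0,0,0,-0.14,0,0.01,0,0,-0.14,0,0.012,0,0,-0.14,0,0.012,0,0,-0.14,0,0,0,0]'
python3 - <<'E'
from h import *
o,R=rep();ax=np.array([549.3,154.7]);u=np.array([np.cos(np.radians(98.1)),np.sin(np.radians(98.1))]);d=o['eef_pos'][:2]-ax
print('s',-d@u,'lat(right+)',d@np.array([u[1],-u[0]]))
snap('wrist','pics/w6.png')
E
```

```text
time: 8.95
eef_pos: [585.7, -96.6, 15.0]
tool_rot: [0.706, -0.051, 0.705, 0.051]
contact_force: [0.5, 0.7, 0.1]
opening: 40.3
t 8.95 tcp [585.7 -96.6  15. ] zang 8.3 yang 98.3 x [ 0.001 -0.    -1.   ] F [0.5 0.7 0.1] op 40.3 q [-0.21  0.07  1.83  0.    1.24 -0.35]
s 253.8797947564834 lat(right+) 0.6153593916775358
```

View pics/w6.png

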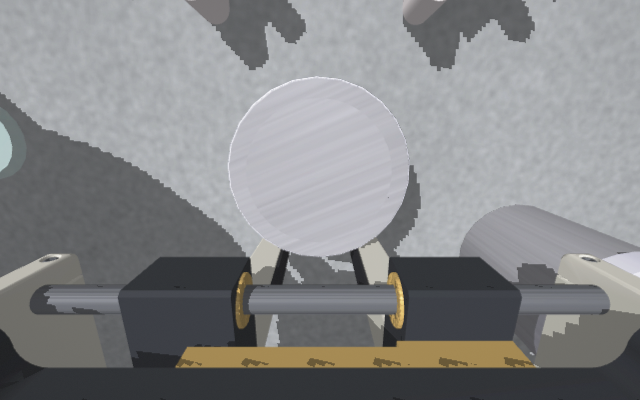

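The tin is cradled, with its lid centred at (319,166) and the mouth tips ahead at (210,10) and (425,10). I'll push to just short of home.

```bash
python3 -m creep '[-0.14,0,0.01,0,0,-0.14,0,0.01,0,0,-0.14,0,0.01,0,0,-0.14,0,0.01,0,0,-0.14,0,0.01,0,0,-0.14,0,0.01,0,0,-0.14,0,0.008,0,0,-0.14,0,0.006,0,0,-0.14,0,0.004,0,0,-0.14,0,0,0,0]'
python3 - <<'E'
from h import *
o,R=rep();ax=np.array([549.3,154.7]);u=np.array([np.cos(np.radians(98.1)),np.sin(np.radians(98.1))]);d=o['eef_pos'][:2]-ax
print('s',-d@u,'lat(right+)',d@np.array([u[1],-u[0]]))
snap('wrist','pics/w7.png')
E
```

```text
time: 10.25
eef_pos: [574.2, -20.2, 14.0]
tool_rot: [0.705, -0.05, 0.705, 0.051]
contact_force: [0.2, -0.1, 0.8]
opening: 40.0
t 10.25 tcp [574.2 -20.2  14. ] zang 8.2 yang 98.2 x [-0.  0. -1.] F [ 0.2 -0.1  0.8] op 40.0 q [-0.08  0.03  1.87  0.    1.24 -0.22]
s 176.63931963855262 lat(right+) 0.04098765113306319
```

View pics/w7.png

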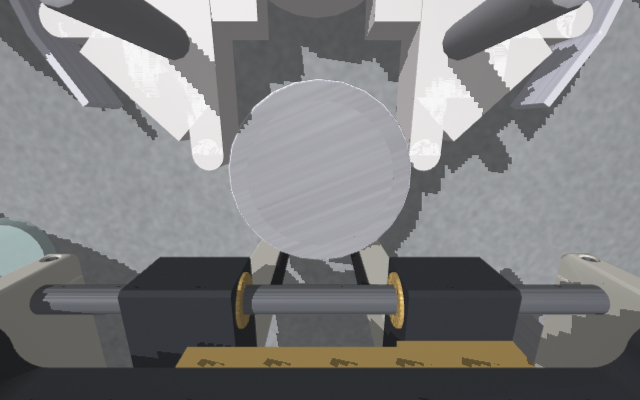

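The tin is entering centred between the tips at (208,155) and (424,155). I'll push on slowly.

```bash
python3 -m creep '[-0.14,0,0.006,0,0,-0.14,0,0.006,0,0,-0.14,0,0.006,0,0,-0.14,0,0.005,0,0,-0.14,0,0.004,0,0,-0.14,0,0.002,0,0,-0.14,0,0,0,0]'
python3 - <<'E'
from h import *
o,R=rep();ax=np.array([549.3,154.7]);u=np.array([np.cos(np.radians(98.1)),np.sin(np.radians(98.1))]);d=o['eef_pos'][:2]-ax
print('s',-d@u,'lat(right+)',d@np.array([u[1],-u[0]]))
snap('wrist','pics/w8.png')
E
python3 -m creep '[-0.14,0,0.001,0,0,-0.14,0,0.0,0,0]'
python3 -m creep '[-0.14,0,0.001,0,0,-0.14,0,0.0,0,0]'
```

```text
time: 11.18
eef_pos: [570.2, 8.4, 14.2]
tool_rot: [0.705, -0.05, 0.705, 0.051]
contact_force: [-0.5, -0.7, 0.2]
opening: 39.9
t 11.18 tcp [570.2   8.4  14.2] zang 8.2 yang 98.2 x [ 0.  0. -1.] F [-0.5 -0.7  0.2] op 39.9 q [-0.03  0.02  1.88  0.    1.24 -0.17]
s 147.79543155222612 lat(right+) 0.11586579243502408
time: 11.48
eef_pos: [570.1, 9.2, 14.2]
tool_rot: [0.705, -0.05, 0.705, 0.05]
contact_force: [-0.4, -0.3, 0.2]
opening: 39.7
time: 11.72
eef_pos: [570.0, 10.3, 14.2]
tool_rot: [0.705, -0.05, 0.705, 0.05]
contact_force: [0.2, -0.6, 0.8]
opening: 39.7
```

View pics/w8.png

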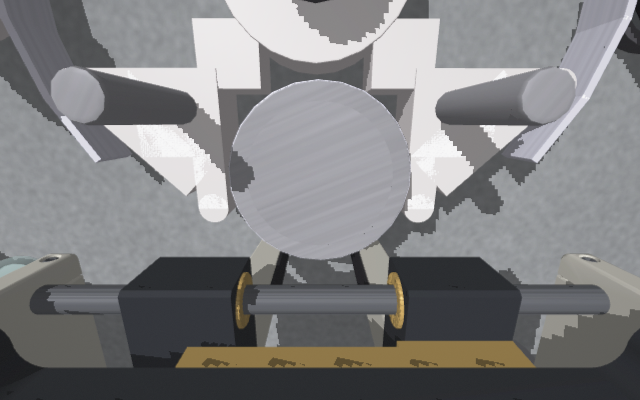

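```bash
for i in 1; do python3 -m creep '[-0.14,0,0.0015,0,0,-0.14,0,0,0,0]'; done | grep -E 'eef|contact'
python3 -m creep '[-0.14,0,0.001,0,0,-0.14,0,0,0,0]'| grep -E 'eef|contact'
python3 -m creep '[-0.14,0,0.001,0,0,-0.14,0,0,0,0]'| grep -E 'eef|contact'
```

```text
eef_pos: [569.7, 11.9, 14.1]
contact_force: [0.0, -0.7, 0.6]
eef_pos: [569.6, 12.8, 14.1]
contact_force: [-0.1, -0.8, 0.4]
eef_pos: [569.4, 13.8, 14.2]
contact_force: [-0.1, -0.0, 0.1]
```

```bash
python3 -m creep '[-0.14,0,0.001,0,0,-0.14,0,0,0,0]'| grep -E 'eef|contact'
python3 -m creep '[-0.14,0,0.001,0,0,-0.14,0,0,0,0]'| grep -E 'eef|contact'
python3 -m creep '[-0.14,0,0.0005,0,0,-0.14,0,0,0,0]'| grep -E 'eef|contact'
python3 - <<'E'
from h import *
snap('wrist','pics/w9.png')
E
```

```text
eef_pos: [569.3, 14.8, 14.1]
contact_force: [-0.3, -0.7, 0.1]
eef_pos: [569.1, 15.8, 14.1]
contact_force: [0.0, -0.5, 0.1]
eef_pos: [569.1, 16.2, 14.1]
contact_force: [-0.5, -1.1, 0.5]
```

View pics/w9.png

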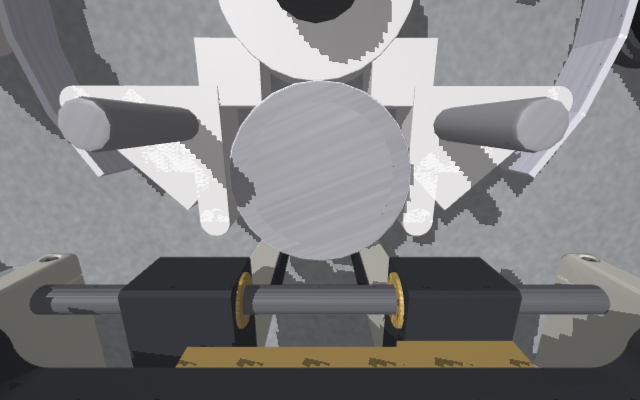

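```bash
python3 - <<'E'
from h import *
from rig import manip
import cv2
o=manip.get_obs();c=wcam(o)
t=cv2.imread('pics/w9.png');cv2.imwrite('pics/w9c.png',cv2.resize(t[50:120,260:380],None,fx=6,fy=6,interpolation=cv2.INTER_CUBIC))
u=np.array([np.cos(np.radians(98.1)),np.sin(np.radians(98.1))]);ax=np.array([549.3,154.7])
for n,v,z in(('hub36',79.5,36),('tin front',81,45),('tin rear',259,45)):print(n,-(px2w('',319,v,z,c)[:2]-ax)@u)
print('tcp s',-(o['eef_pos'][:2]-ax)@u)
E
```

```text
hub36 45.24482352889787
tin front 47.136561231056476
tin rear 135.49506067553622
tcp s 139.84954600524034
```

View pics/w9c.png

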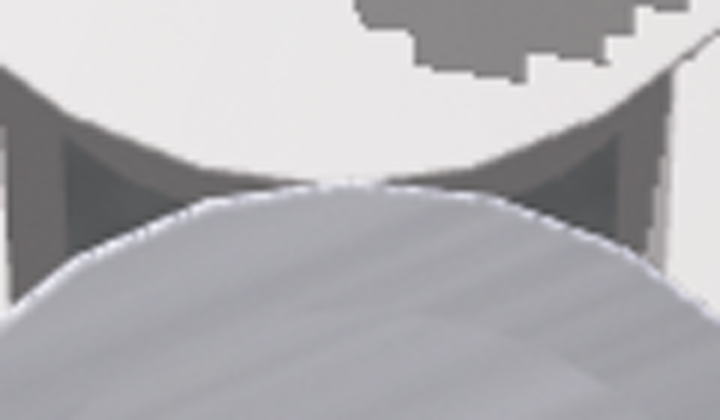

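About 1–2 mm remain to the hub. I'll creep on until there is a contact force.

```bash
python3 -m creep '[-0.14,0,0.0008,0,0,-0.14,0,0,0,0]'| grep -E 'eef|contact'
python3 -m creep '[-0.14,0,0.0008,0,0,-0.14,0,0,0,0]'| grep -E 'eef|contact'
python3 -m creep '[-0.14,0,0.0005,0,0,-0.14,0,0,0,0]'| grep -E 'eef|contact'
```

```text
eef_pos: [569.0, 17.0, 14.2]
contact_force: [-0.5, -0.8, 0.2]
eef_pos: [569.0, 17.3, 14.2]
contact_force: [1.3, -5.9, 0.1]
eef_pos: [569.0, 17.4, 14.3]
contact_force: [1.8, -9.3, -0.2]
```

Contact force is 9 N with no further motion, so the tin is against the hub. I'll withdraw straight back, lift, and look.

```bash
python3 -m creep '[-0.14,0,-0.004,0,0,-0.14,0,-0.02,0,0,-0.14,0,-0.04,0,0,-0.14,-0.05,0,0,0,-0.14,-0.05,0,0,0,-0.14,-0.05,0,0,0,-0.14,-0.03,0,0,0,-0.14,0,0,0,0]'
python3 - <<'E'
from h import *
delta(493.6,80.1,170,-37)
snap('wrist','pics/w10.png')
E
```

```text
time: 15.02
eef_pos: [578.8, -46.1, 196.8]
tool_rot: [0.707, -0.051, 0.704, 0.05]
contact_force: [0.4, 0.1, -1.2]
opening: 39.8
t 15.03 tcp [578.8 -46.1 196.8] zang 8.2 yang 98.2 x [ 0.004 -0.    -1.   ] F [ 0.4  0.1 -1.2] op 39.8 q [-0.12 -0.09  1.68  0.    1.54 -0.27]
shift [ 26.4 137.  -66.5] turn units 9.03 (or half-turn -26.97 )
```

View pics/w10.png

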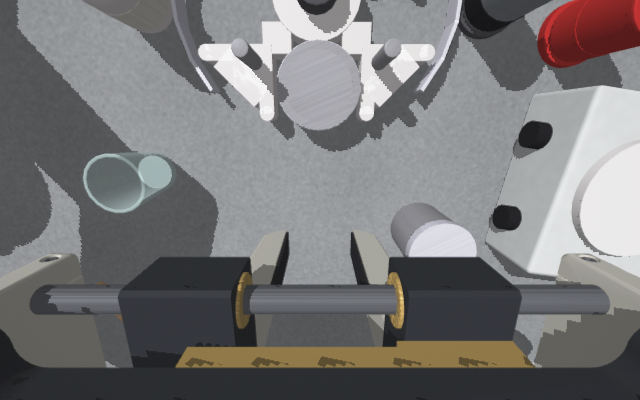

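The tin is in the pocket, lid at (319,85), touching the hub. Next is the post on the robot side, post_a, at (238,46).

```bash
python3 -m creep '[-0.35,0,0.046,-0.022,0,-0.35,0,0.046,-0.022,0,-0.35,0.01,0.045,-0.0225,0,-0.35,0,0,0,1,-0.35,0,0,0,1,-0.35,0,0,0,1,-0.35,0,0,0,1,-0.35,0,0,0,1,-0.35,0,0,0,1,-0.35,0,0,0,1,-0.35,0,0,0,1,-0.35,0,0,0,1]'
python3 - <<'E'
from h import *
o,R=rep();delta(493.6,80.1,58,-37)
c=snap('wrist','pics/w11.png')
print(w2px('',[493.6,80.1,98],c))
E
```

```text
time: 16.58
eef_pos: [492.2, 80.6, 182.4]
tool_rot: [0.67, 0.224, 0.671, -0.225]
contact_force: [0.5, -0.2, -0.5]
opening: 30.4
t 16.57 tcp [492.2  80.6 182.4] zang -37.0 yang 53.0 x [-0.002 -0.    -1.   ] F [ 0.5 -0.2 -0.5] op 30.4 q [ 0.11 -0.26  1.86  0.    1.55  0.76]
t 16.57 tcp [492.2  80.6 182.4] zang -37.0 yang 53.0 x [-0.002 -0.    -1.   ] F [ 0.5 -0.2 -0.5] op 30.4 q [ 0.11 -0.26  1.86  0.    1.55  0.76]
shift [124.4   0.6   1.6] turn units 0.0 (or half-turn -36.0 )
[320.01721887 204.81371165]
```

View pics/w11.png

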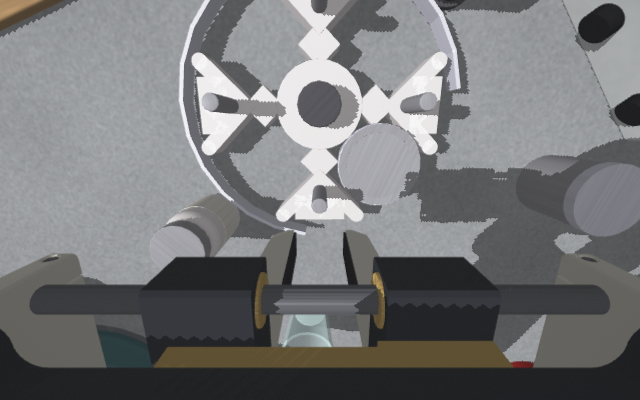

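Post_a's top is at (319,205), as predicted. I'll lower the fork over it.

```bash
python3 -m creep '[-0.35,0.04,0,0.001,0,-0.35,0.04,0,0,0,-0.35,0.03,0,0,0,-0.35,0.012,0,0,0,-0.35,0,0,0,0]'
python3 - <<'E'
from h import *
o,R=rep()
c=snap('wrist','pics/w12.png')
E
```

```text
time: 17.25
eef_pos: [493.1, 80.3, 61.6]
tool_rot: [0.671, 0.223, 0.671, -0.223]
contact_force: [-0.0, 0.0, -0.4]
opening: 30.0
t 17.25 tcp [493.1  80.3  61.6] zang -36.8 yang 53.2 x [-0.001 -0.    -1.   ] F [-0.   0.  -0.4] op 30.0 q [ 0.11 -0.18  1.99  0.    1.33  0.75]
```

View pics/w12.png

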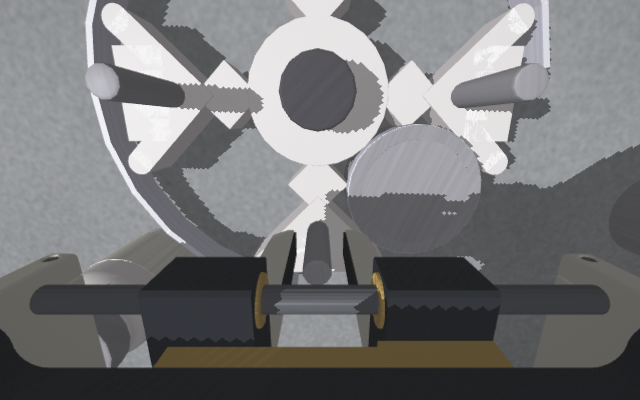

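The post is between the fingers at (317,265). Now I'll drive the first half of the arc.

```bash
python3 -m creep '[-0.35,0,0.0003,0.0081,-1,-0.35,0,0.0003,0.0081,-1,-0.35,0,0.0003,0.0081,-1,-0.35,0,0.0004,0.0081,-1]'
python3 -m creep '[-0.35,0,0.0004,0.0081,-1,-0.35,0,0.0003,0.0081,-1,-0.35,0,0.0004,0.0081,-1,-0.35,0,0.0003,0.0081,-1,-0.35,0,0.0004,0.0081,-1]'
python3 - <<'E'
from h import *
o,R=rep();d=o['eef_pos'][:2]-[549.3,154.9];print(np.hypot(*d),np.degrees(np.arctan2(*d[::-1])))
c=snap('wrist','pics/w13.png')
E
```

```text
time: 17.8
eef_pos: [521.8, 66.9, 63.3]
tool_rot: [0.699, 0.103, 0.7, -0.101]
contact_force: [-11.1, 11.9, 4.2]
opening: 30.7
time: 18.42
eef_pos: [562.0, 63.4, 63.2]
tool_rot: [0.705, -0.051, 0.706, 0.052]
contact_force: [-8.0, 3.7, 0.6]
opening: 30.2
t 18.43 tcp [562.   63.4  63.2] zang 8.4 yang 98.4 x [-0.001  0.001 -1.   ] F [-8.   3.7  0.6] op 30.2 q [ 0.07 -0.03  1.85  0.    1.32 -0.08]
92.32349332600178 -82.12404939020811
```

View pics/w13.png

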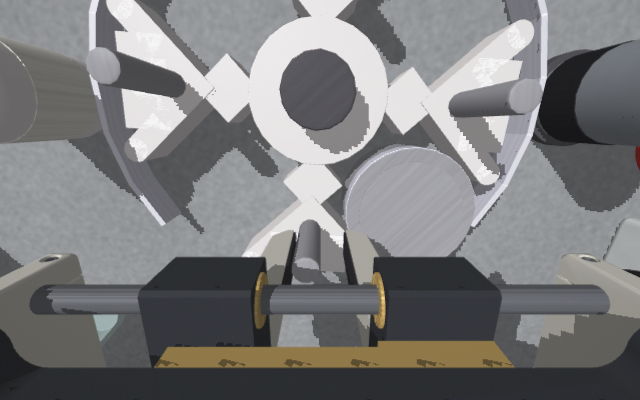

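```bash
python3 - <<'E'
import cv2
t=cv2.imread('pics/w13.png');cv2.imwrite('pics/w13c.png',cv2.resize(t[100:280,300:540],None,fx=3.3,fy=3.3,interpolation=cv2.INTER_CUBIC))
E
```

```text
(no output)
```

View pics/w13c.png

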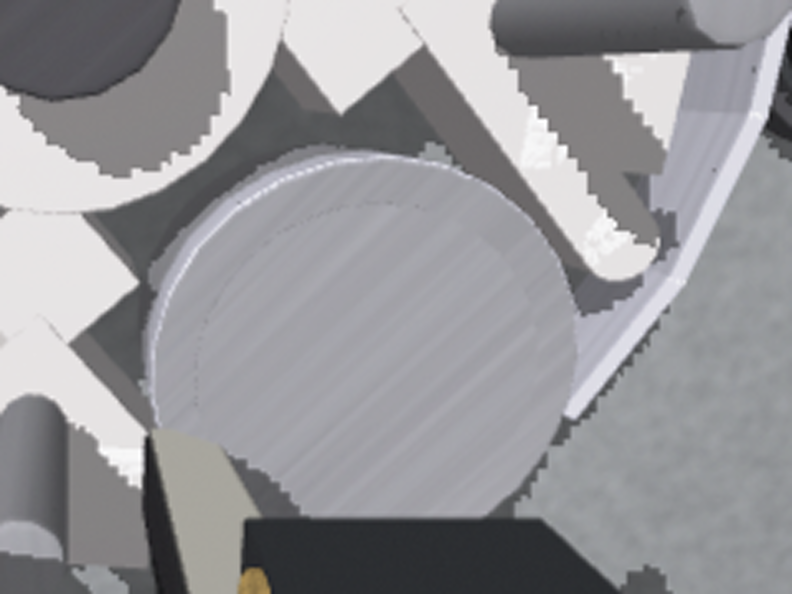

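```bash
python3 - <<'E'
from h import *
from rig import manip
o=manip.get_obs();c=wcam(o)
q=lambda u,v,z:px2w('',300+u/3.3,100+v/3.3,z,c)[:2]
ax=np.array([549.3,154.9])
pts=np.array([q(u,v,45) for u,v in((152,360),(180,270),(240,203),(300,168),(375,155),(450,170),(520,222),(565,290),(578,355),(565,425))])
from scipy.optimize import least_squares
r=least_squares(lambda p:np.hypot(*(pts-p[:2]).T)-p[2],[600,60,45]);print(r.x,r.fun.round(1))
d=r.x[:2]-ax;print('tin r',np.hypot(*d),np.degrees(np.arctan2(*d[::-1])))
e=q(570,415,30);d=e-ax;print('rail end',e,np.hypot(*d),np.degrees(np.arctan2(*d[::-1])),'tin-railend',np.linalg.norm(e-r.x[:2]))
for p in((103,65),(523,97)):
    d=px2w('',*p,98,c)[:2]-ax;print('post',np.hypot(*d),np.degrees(np.arctan2(*d[::-1])))
E
```

```text
[623.87468003  86.26624482  45.2345147 ] [-0.8 -0.1  0.3  0.9  0.7 -0.1 -1.4 -0.7  0.3  1. ]
tin r 101.35075358338426 -42.62447752820217
rail end [679.92042466  79.90450293] 150.6187900617624 -29.862215495337917 tin-railend 56.405649106729555
post 92.75062388410706 -175.07156448102216
post 91.30806974172084 4.180924229005776
```

The tin has rolled out along the pocket wall to r≈101 mm, against 92 mm when home. The rail (inside 147 mm) limits it to 101.5 mm. I'll go on slowly, watching the force as it meets the rail end.

```bash
python3 -m creep '[-0.35,0,0.0001,0.004,-0.5,-0.35,0,0.0001,0.004,-0.5,-0.35,0,0.0001,0.0041,-0.5]'
python3 - <<'E'
from h import *
o,R=rep();d=o['eef_pos'][:2]-[549.3,154.9];print(np.hypot(*d),np.degrees(np.arctan2(*d[::-1])))
c=snap('wrist','pics/w14.png')
E
```

```text
time: 18.85
eef_pos: [574.6, 65.4, 63.5]
tool_rot: [0.701, -0.097, 0.7, 0.097]
contact_force: [-0.3, 0.1, -0.4]
opening: 30.5
t 18.85 tcp [574.6  65.4  63.5] zang 15.8 yang 105.8 x [ 0.001  0.    -1.   ] F [-0.3  0.1 -0.4] op 30.5 q [ 0.07 -0.01  1.83 -0.    1.32 -0.21]
93.04137099961535 -74.19057279633567
```

View pics/w14.png

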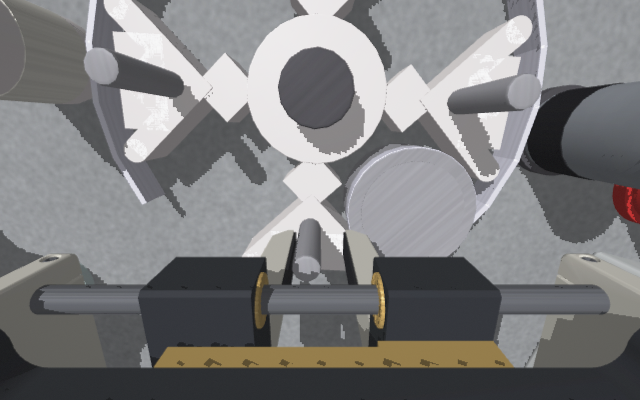

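```bash
python3 -m creep '[-0.35,0,0.0001,0.004,-0.5,-0.35,0,0.0001,0.004,-0.5,-0.35,0,0.0001,0.0041,-0.5,-0.35,0,0.0001,0.004,-0.5]'
python3 -m creep '[-0.35,0,0.0001,0.004,-0.5,-0.35,0,0.0001,0.004,-0.5,-0.35,0,0.0001,0.0041,-0.5,-0.35,0,0.0001,0.004,-0.5]'
python3 - <<'E'
from h import *
o,R=rep();d=o['eef_pos'][:2]-[549.3,154.9];print(np.hypot(*d),np.degrees(np.arctan2(*d[::-1])))
c=snap('wrist','pics/w15.png')
E
```

```text
time: 19.4
eef_pos: [590.2, 71.5, 63.5]
tool_rot: [0.69, -0.157, 0.688, 0.157]
contact_force: [4.9, 5.4, -2.6]
opening: 30.0
time: 19.9
eef_pos: [603.7, 79.9, 63.4]
tool_rot: [0.674, -0.217, 0.672, 0.217]
contact_force: [1.6, 4.3, -1.6]
opening: 30.4
t 19.9 tcp [603.7  79.9  63.4] zang 35.7 yang 125.7 x [ 0.002  0.001 -1.   ] F [ 1.6  4.3 -1.6] op 30.4 q [ 0.09  0.06  1.76  0.    1.32 -0.53]
92.67402886412695 -54.02435295578986
```

View pics/w15.png

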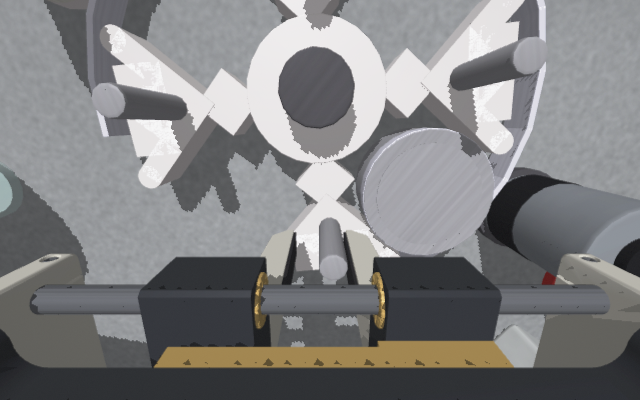

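The wheel now pulls itself, and the post rests on the leading finger. I'll finish the arc.

```bash
python3 -m creep '[-0.35,0,0.0001,0.004,-0.5,-0.35,0,0.0001,0.004,-0.5,-0.35,0,0.0001,0.0041,-0.5,-0.35,0,0.0001,0.004,-0.5,-0.35,0,0.0001,0.004,-0.5,-0.35,0,0.0001,0.004,-0.5,-0.35,0,0.0001,0.004,-0.5,-0.35,0,0,0,0,-0.35,0,0,0,0]'
python3 - <<'E'
from h import *
o,R=rep();d=o['eef_pos'][:2]-[549.3,154.9];print(np.hypot(*d),np.degrees(np.arctan2(*d[::-1])))
c=snap('wrist','pics/w16.png')
E
```

```text
time: 21.08
eef_pos: [623.0, 98.9, 62.7]
tool_rot: [0.633, -0.316, 0.632, 0.316]
contact_force: [-0.1, 0.4, -0.7]
opening: 30.2
t 21.07 tcp [623.   98.9  62.7] zang 53.1 yang 143.1 x [ 0.001  0.    -1.   ] F [-0.1  0.4 -0.7] op 30.2 q [ 0.12  0.1   1.71 -0.    1.32 -0.81]
92.53084330264649 -37.23292773602384
```

View pics/w16.png

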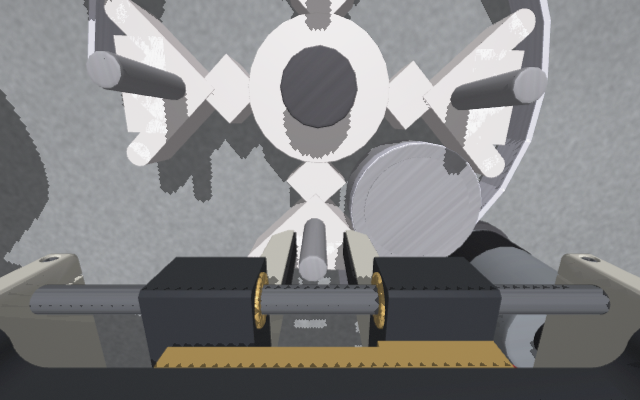

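No force remains. I'll lift straight up off the post and look.

```bash
python3 -m creep '[-0.35,-0.03,0,0,0,-0.35,-0.05,0,0,0,-0.35,-0.05,0,0,0,-0.35,-0.03,0,0,0,-0.35,0,0,0,0,-0.35,0,0,0,0]'
python3 - <<'E'
from h import *
o,R=rep();c=snap('wrist','pics/w17.png')
t=cv2.imread('pics/w17.png');cv2.imwrite('pics/w17c.png',cv2.resize(t[0:240,170:490],None,fx=2.5,fy=2.5,interpolation=cv2.INTER_CUBIC))
E
```

```text
time: 21.88
eef_pos: [622.5, 98.9, 221.2]
tool_rot: [0.632, -0.316, 0.633, 0.316]
contact_force: [-0.4, 0.6, -0.6]
opening: 30.2
t 21.88 tcp [622.5  98.9 221.2] zang 53.2 yang 143.2 x [-0.001 -0.    -1.   ] F [-0.4  0.6 -0.6] op 30.2 q [ 0.12  0.02  1.54 -0.    1.58 -0.81]
```

View pics/w17c.png

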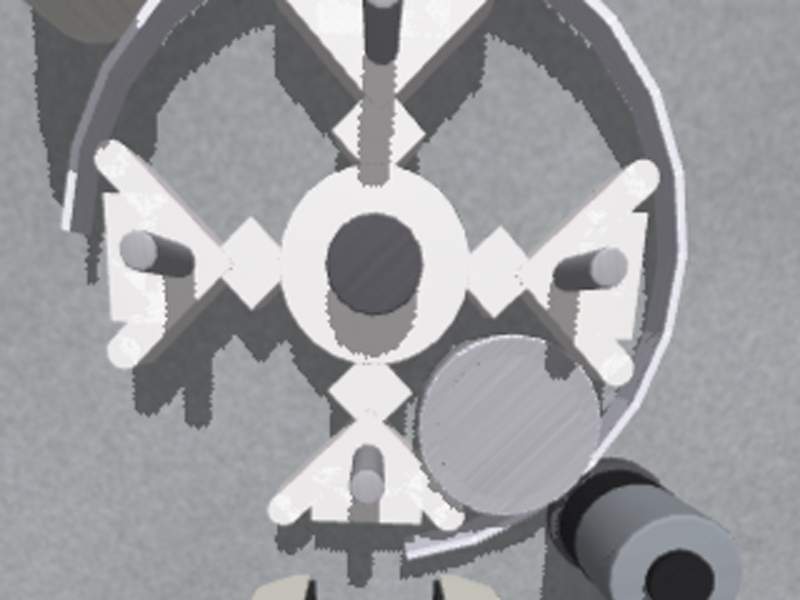

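```bash
python3 - <<'E'
from h import *
from rig import manip
o=manip.get_obs();c=wcam(o);q=lambda u,v,z:px2w('',170+u/2.5,v/2.5,z,c)[:2]
ax=(q(374,258,62)+q(374,267,36))/2;print('cap',q(374,258,62),'hub',q(374,264,36))
ax=np.array([549.3,154.9])
for n,(u,v) in dict(L=(138,250),R=(609,268),B=(367,487),T=(380,2)).items():
    d=q(u,v,98)-ax;print(n,np.hypot(*d).round(1),np.degrees(np.arctan2(*d[::-1])).round(1))
pts=np.array([q(u,v,45) for u,v in((419,425),(430,380),(460,348),(510,336),(560,352),(592,390),(600,430),(585,475),(545,508),(500,515),(450,490))])
from scipy.optimize import least_squares
r=least_squares(lambda p:np.hypot(*(pts-p[:2]).T)-p[2],[640,160,45]);print(r.x,r.fun.round(1))
d=r.x[:2]-ax;print('tin r',np.hypot(*d),np.degrees(np.arctan2(*d[::-1])))
E
```

```text
cap [546.34986659 157.40311451] hub [547.14153462 156.84223335]
L 92.5 -129.6
R 93.0 51.7
B 91.6 -38.6
T 88.5 141.6
[649.62779283 163.73667641  44.98356618] [-0.2  1.3  1.6 -0.4 -1.5 -1.1  0.3  1.3  1.1  0.  -2.5]
tin r 100.71619960721068 5.033511156860242
```

The wheel has settled about 1.7° short of the click, within its 0.08 rad. The tin is in the pocket but about 9 mm off the hub, resting by the rail. There is time to seat it with two spread fingertips above the rail (z≈38), straddling the scanner clearance.

```bash
python3 - <<'E'
from h import *
delta(700.3,169.5,150,97)
E
```

```text
t 21.93 tcp [622.4  98.9 220.7] zang 53.2 yang 143.2 x [-0.002 -0.    -1.   ] F [ 0.  -0.3  0.1] op 30.0 q [ 0.12  0.02  1.54  0.    1.58 -0.81]
shift [ 70.6 -20.1 103.3] turn units -8.77 (or half-turn 27.23 )
```

```bash
python3 -m creep '[0.075,0,-0.007,0.035,0,0.075,0,-0.007,0.034,0,0.075,0,-0.006,0.034,0,0.075,0,0,0,-1,0.075,0,0,0,-1,0.075,0,0,0,-1,0.075,0,0,0,-1,0.075,0,0,0,-1,0.075,0,0,0,-1,0.075,0,0,0,-1,0.075,0,0,0,-1,0.075,0,0,0,-0.77]'
python3 -m creep '[0.075,0.035,0,0,0,0.075,0.035,0,0,0,0.075,0,0,0,0]'
python3 - <<'E'
from h import *
o,R=rep();c=snap('wrist','pics/w18.png')
E
```

```text
time: 23.42
eef_pos: [700.2, 169.4, 220.4]
tool_rot: [0.467, -0.53, 0.468, 0.531]
contact_force: [-0.4, -0.3, -0.6]
opening: 49.9
time: 23.8
eef_pos: [699.0, 169.1, 147.9]
tool_rot: [0.467, -0.528, 0.47, 0.531]
contact_force: [-0.6, 0.3, 0.4]
opening: 50.1
t 23.8 tcp [699.  169.1 147.9] zang 97.0 yang -173.0 x [-0.006 -0.001 -1.   ] F [-0.6  0.3  0.4] op 50.1 q [ 0.2   0.24  1.42 -0.    1.49 -1.49]
```

View pics/w18.png

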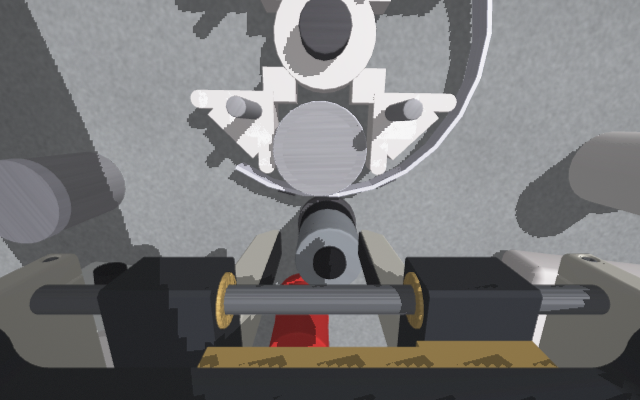

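```bash
python3 - <<'E'
import cv2
t=cv2.imread('pics/w18.png');cv2.imwrite('pics/w18c.png',cv2.resize(t[60:300,220:420],None,fx=2.5,fy=2.5,interpolation=cv2.INTER_CUBIC))
E
```

```text
(no output)
```

View pics/w18c.png

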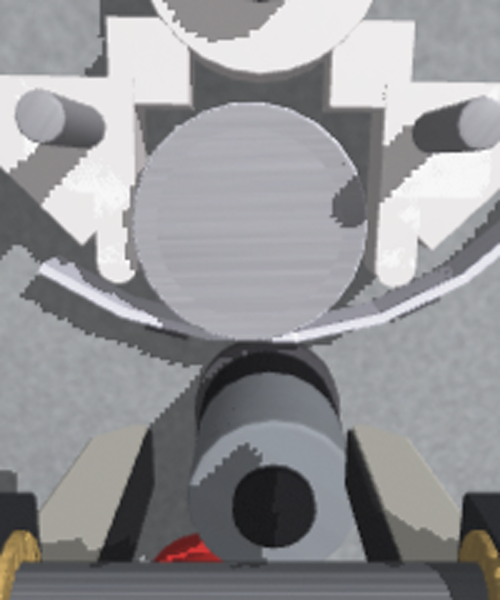

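```bash
python3 - <<'E'
from h import *
from rig import manip
o=manip.get_obs();R=tool(o);c=wcam(o);q=lambda u,v,z:px2w('',220+u/2.5,60+v/2.5,z,c)
for n,p in dict(scan=q(268,500,106),tin=q(249,220,45),hub=q(262,73,36),tfront=q(252,103,45),tback=q(250,339,45),tl=q(133,220,45),tr=q(366,220,45),wl=q(136,150,36),wr=q(381,150,36),rail=q(330,332,30)).items(): print(n,p[:2].round(1),'tool',(R.T@(p-o['eef_pos'])).round(1)[1:])
E
```

```text
scan [734.4 181. ] tool [-35.8   7.4]
tin [648.4 164.2] tool [51.4  1.2]
hub [594.2 162.5] tool [105.4   6.2]
tfront [606.  160.1] tool [94.   2.4]
tback [695.4 170.4] tool [4.  1.6]
tl [653.8 119.8] tool [ 51.5 -43.5]
tr [643.  209.1] tool [51.4 46.4]
wl [627.9 117.5] tool [ 77.5 -42.6]
wr [616.3 212. ] tool [77.4 52.6]
rail [692.1 204.3] tool [ 3.1 35.7]
```

Scanner, tin and rail lie as expected. I'll widen the fork to 60 mm for scanner clearance, centre it on the pocket, and go down to z≈39 (rail 30, wheel 36, tin 45).

```bash
python3 -m creep '[0.29,0,0.004,0.004,0,0.29,0,0,0,0,0.29,0.035,0,0,0,0.29,0.035,0,0,0,0.29,0.02,0,0,0,0.29,0,0,0,0]'
python3 - <<'E'
from h import *
o,R=rep();c=snap('wrist','pics/w19.png')
E
```

```text
time: 24.6
eef_pos: [695.7, 172.9, 61.4]
tool_rot: [0.468, -0.529, 0.469, 0.53]
contact_force: [-1.0, 0.9, -0.4]
opening: 59.8
t 24.6 tcp [695.7 172.9  61.4] zang 97.0 yang -173.0 x [-0.002 -0.    -1.   ] F [-1.   0.9 -0.4] op 59.8 q [ 0.21  0.29  1.51  0.    1.35 -1.49]
```

View pics/w19.png

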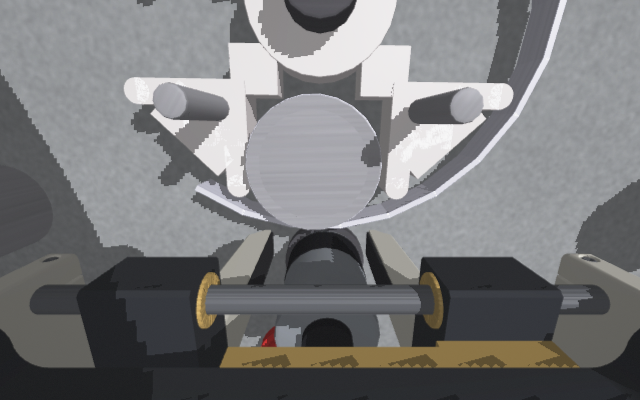

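```bash
python3 -m creep '[0.29,0.011,0,0,0,0.29,0.011,0,0,0,0.29,0,0,0,0]' | grep -E 'eef|contact'
python3 -m creep '[0.29,0,0.002,0,0,0.29,0,0.002,0,0,0.29,0,0.002,0,0,0.29,0,0.002,0,0,0.29,0,0,0,0]'| grep -E 'eef|contact'
python3 - <<'E'
from h import *
o,R=rep();c=snap('wrist','pics/w20.png')
E
```

```text
eef_pos: [695.6, 172.8, 39.0]
contact_force: [-0.3, -0.2, 0.1]
eef_pos: [688.1, 172.0, 40.4]
contact_force: [0.9, 0.5, 0.0]
t 25.65 tcp [688.1 172.   40.4] zang 97.0 yang -173.0 x [ 0.  0. -1.] F [0.9 0.5 0. ] op 59.6 q [ 0.21  0.29  1.54 -0.    1.31 -1.48]
```

View pics/w20.png

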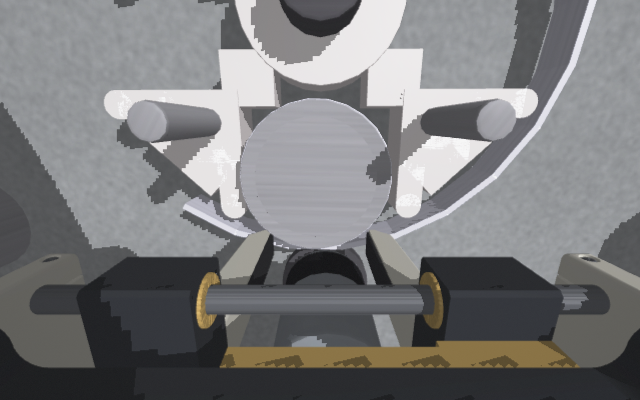

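```bash
python3 -m creep '[0.29,0.0008,0.0015,0,0,0.29,0,0.0015,0,0,0.29,0,0.0015,0,0,0.29,0,0,0,0]' | grep -E 'eef|contact'
python3 -m creep '[0.29,0,0.001,0,0,0.29,0,0.001,0,0,0.29,0,0,0,0]'| grep -E 'eef|contact'
python3 - <<'E'
from h import *
o,R=rep();c=snap('wrist','pics/w21.png')
E
```

```text
eef_pos: [683.6, 171.4, 39.3]
contact_force: [0.5, -0.9, 1.4]
eef_pos: [681.7, 171.2, 39.4]
contact_force: [0.6, -0.5, 0.2]
t 26.57 tcp [681.7 171.2  39.4] zang 97.0 yang -173.0 x [-0.  0. -1.] F [ 0.6 -0.5  0.2] op 59.7 q [ 0.21  0.27  1.56  0.    1.31 -1.48]
```

View pics/w21.png

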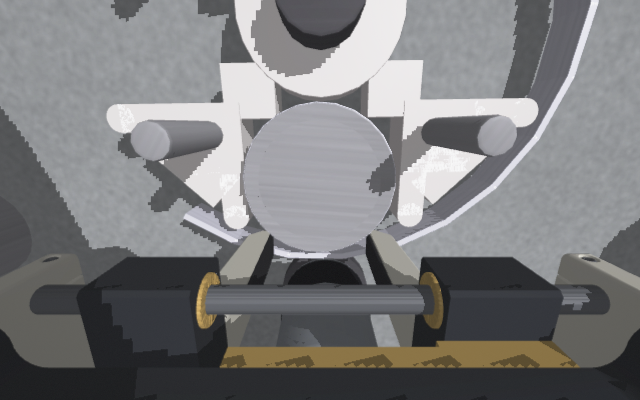

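It works: the tin's front (320,102) is closing on the hub (320,97). A few mm more.

```bash
python3 -m creep '[0.29,0,0.001,0,0,0.29,0,0.001,0,0,0.29,0,0,0,0]' | grep -E 'eef|contact'
python3 -m creep '[0.29,0,0.0008,0,0,0.29,0,0,0,0]'| grep -E 'eef|contact'
python3 -m creep '[0.29,0,0.0008,0,0,0.29,0,0,0,0]'| grep -E 'eef|contact'
python3 - <<'E'
from h import *
o,R=rep();c=snap('wrist','pics/w22.png')
E
```

```text
eef_pos: [679.7, 170.9, 39.4]
contact_force: [0.7, 0.1, 0.8]
eef_pos: [678.9, 170.8, 39.3]
contact_force: [0.5, 0.6, 0.3]
eef_pos: [678.2, 170.8, 39.4]
contact_force: [1.4, 1.4, 0.4]
t 27.5 tcp [678.2 170.8  39.4] zang 97.0 yang -173.0 x [ 0.  0. -1.] F [1.4 1.4 0.4] op 60.1 q [ 0.21  0.27  1.57 -0.    1.31 -1.48]
```

View pics/w22.png

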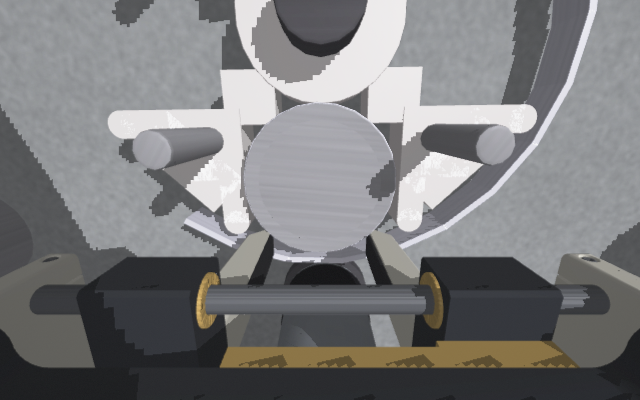

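```bash
python3 -m creep '[0.29,0,0.0006,0,0,0.29,0,0,0,0]' | grep -E 'eef|contact'
python3 -m creep '[0.29,0,0.0006,0,0,0.29,0,0,0,0]'| grep -E 'eef|contact'
python3 -m creep '[0.29,0,0.0005,0,0,0.29,0,0,0,0]'| grep -E 'eef|contact'
```

```text
eef_pos: [677.9, 170.7, 39.6]
contact_force: [4.4, 0.2, -0.3]
eef_pos: [677.6, 170.7, 39.8]
contact_force: [8.1, 1.5, 0.6]
eef_pos: [677.5, 170.7, 40.0]
contact_force: [9.5, 1.7, 0.8]
```

The tin is home against the hub (9 N). I'll back off with no side load, lift and check.

```bash
python3 -m creep '[0.29,0,-0.003,0,0,0.29,0,-0.005,0,0,0.29,0,-0.005,0,0,0.29,0,0,0,0,0.29,-0.03,0,0,0,0.29,-0.05,0,0,0,0.29,-0.05,0,0,0,0.29,-0.05,0,0,0,0.29,0,0,0,0,0.29,0,0,0,0]'
python3 - <<'E'
from h import *
o,R=rep();c=snap('wrist','pics/w23.png')
t=cv2.imread('pics/w23.png');cv2.imwrite('pics/w23c.png',cv2.resize(t[0:240,170:490],None,fx=2.5,fy=2.5,interpolation=cv2.INTER_CUBIC))
E
```

```text
time: 29.55
eef_pos: [689.1, 172.1, 218.4]
tool_rot: [0.468, -0.53, 0.469, 0.53]
contact_force: [-1.0, -0.3, -1.3]
opening: 60.2
t 29.55 tcp [689.1 172.1 218.4] zang 97.0 yang -173.0 x [-0.001 -0.    -1.   ] F [-1.  -0.3 -1.3] op 60.2 q [ 0.21  0.19  1.36  0.    1.59 -1.48]
```

View pics/w23c.png

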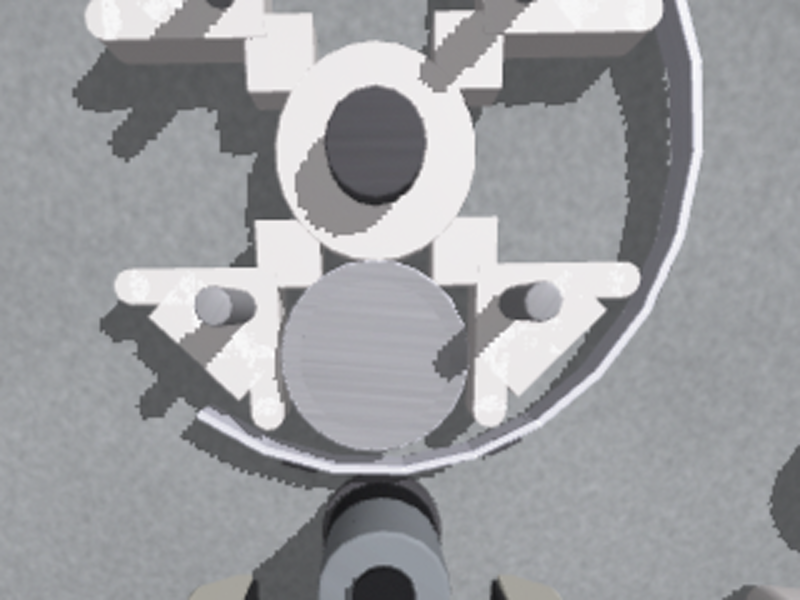

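```bash
python3 - <<'E'
from h import *
from rig import manip
o=manip.get_obs();c=wcam(o);q=lambda u,v,z:px2w('',170+u/2.5,v/2.5,z,c)[:2]
a=q(214,305,98);b=q(543,299,98);d=b-a;u=np.array([d[1],-d[0]])/np.linalg.norm(d);ax=(a+b)/2-u*65.8
print('sep',np.linalg.norm(d),'wheel deg',np.degrees(np.arctan2(u[1],u[0]))-(-81.9),'axis',ax)
t=q(375,356,45)-ax;print('tin r',np.hypot(*t),'lat',t@np.array([-u[1],u[0]]))
snap('scene','pics/s3.png');snap('top','pics/t4.png')
E
```

```text
sep 130.18639626525254 wheel deg 89.87531536656591 axis [546.95097014 156.44445892]
tin r 90.08004811308442 lat -1.5565650516170042
```

View pics/s3.png

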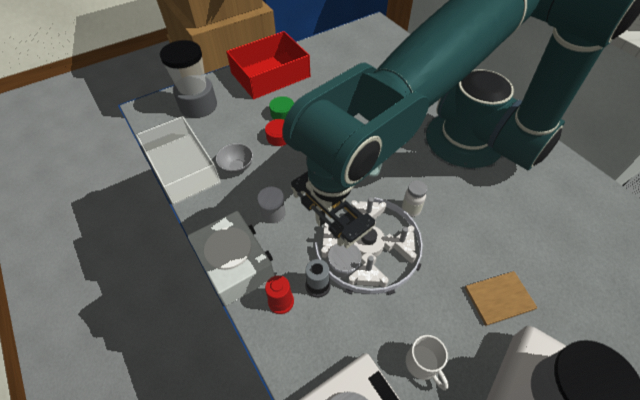

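View pics/t4.png

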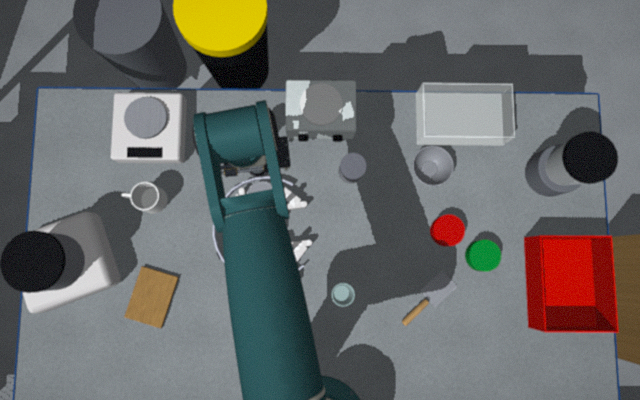

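The bystanders are where they were: canister (352,167), bowl (434,164), beaker (343,295), mug (145,197), notebook (153,296) and spatula in the top view; jar (415,195) in the scene view. The wheel is at about 90° and the tin is home, with the gripper clear. Handing in.

```bash
python3 - <<'E'
from rig import manip
print(manip.sign_off())
E
```

```text
the job is handed in; nothing more can be done
None
```

The tin is in its wheel pocket, seated against the hub in front of the grey scanner, and the wheel has settled in its click position. I handed the job in at about 30 s on the robot's clock, and sign-off reports no verdict.

- **Sliding in:** I pushed the tin flat across the bench with the spread fingertips, through the gap, until it stopped against the hub at about 9 N.
- **Turning:** I turned the wheel a quarter turn counter-clockwise, towards the scanner, with the robot-side post (post_a) held loosely between the fingers.
- **Correction:** During the turn the tin rolled about 9 mm outward along the pocket wall, until it lay close against the rail. I pushed it back against the hub from above the rail, again to about 9 N.

**Last checks:**
- The wheel measured 89.9°. An earlier look from another viewpoint gave about 88°; both are within the 0.08 rad seating tolerance.
- The tin measured 90 mm from the wheel's axis, against a nominal 92 mm. It was about 1.6 mm off to one side, within the pocket's play.
- The bystanders showed no visible movement in the scene and top views, and the gripper was clear at 218 mm height.

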